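# Stand the cut sections on their marked base plates

## Task

Fit up the four steel sections for tacking: stand each one (pipe stub, round bar, square tube, I-beam) on the blue base plate whose white outline has its shape and size, centred in the outline and turned to line up with it. Set them down rather than dropping them, leave all four standing upright, and do not shift the yellow magnet or the small brass-coloured tin that stand among them.

Things in the scene. Friction and masses are not known exactly. Their poses are not given: they have to be found in the camera images.
- pipe_mid (a point): large pipe stub, bare bright metal, open at both ends, standing upright: outside diameter 60, bore 48, height 50 mm. Point at its centre, 25 mm above its underside; z up along its axis.
- bar_mid (a point): small solid round bar stub, painted green, standing upright: diameter 32, height 50 mm. Point at its centre, 25 mm above its underside; z up along its axis.
- tube_mid (a point): square tube offcut, red, open at both ends, standing on a cut end: 46 x 46 mm outside, wall 5, height 50 mm. Point at its centre, 25 mm above its underside; x and y square to its side faces, z up. Any quarter turn is as good as another.
- beam_mid (a point): I-beam offcut, orange, standing on a cut end so that its I shows from above: 50 x 50 mm over all, height 50 mm. Two parallel flanges, each 50 mm long in x and 8 mm thick, with outer faces at y = +25 and -25 mm; the 8 mm web runs along y at x = 0 and joins them. Best gripped across the outer faces of the flanges (along y, 50 mm); a half turn makes no difference. Point at its centre, 25 mm above its underside; z up.
- plate_pipe_top (a point): blue square steel base plate, 90 x 90 x 6 mm, held fast flat on the table, with a white outline marked on it: a large circle (66 mm inside the line), centred on the plate. Point at the centre of its top face, 6 mm above the table; x and y along its edges, z up.
- plate_bar_top (a point): blue square steel base plate, 90 x 90 x 6 mm, held fast flat on the table, with a white outline marked on it: a small circle (38 mm inside the line), centred on the plate. Point at the centre of its top face, 6 mm above the table; x and y along its edges, z up.
- plate_tube_top (a point): blue square steel base plate, 90 x 90 x 6 mm, held fast flat on the table, with a white outline marked on it: a square (52 mm inside the line, sides along the plate's x and y), centred on the plate. Point at the centre of its top face, 6 mm above the table; x and y along its edges, z up.
- plate_beam_top (a point): blue square steel base plate, 90 x 90 x 6 mm, held fast flat on the table, with a white outline marked on it: an I (about 2 mm larger all round than the beam; flanges along the plate's x at y = +-21 mm, web along y: when the beam's x and y axes lie along the plate's it fits), centred on the plate. Point at the centre of its top face, 6 mm above the table; x and y along its edges, z up.
- magnet_mid (a point): bystander: yellow square block magnet lying loose, 46 x 46 x 18 mm, about midway between the near and far rows of things. Point at its centre, 9 mm above the table.
- tin_mid (a point): bystander: small brass-coloured round tin, diameter 42, height 45 mm, standing loose, about midway between the near and far rows of things. Point at its centre, 22.5 mm above the table.
Not all that is in view belongs to the job. What is shaped like the part that bears tube_mid but black is not meant. Leave any purple look-alike of the part that bears pipe_mid alone.

How it is judged (in metres and radians):
At the end, for the whole second after the job is handed in: Each section stands on its own plate: centre within 12 mm of the outline's centre in plan, resting on the plate's top (mid-height 21 to 29 mm above it), upright within 0.1 rad, the square tube (any quarter turn) and the I-beam (either way round) within 0.2 rad of their outlines, and all at rest (horizontal distance between pipe_mid and plate_pipe_top below 0.012 m and z of pipe_mid in the frame of plate_pipe_top between 0.021 and 0.029 m and angle between each of pipe_mid, bar_mid, tube_mid, beam_mid's own z axis and vertical below 0.1 rad and linear speed of each of pipe, bar, tube, beam below 0.01 m/s and horizontal distance between bar_mid and plate_bar_top below 0.012 m and z of bar_mid in the frame of plate_bar_top between 0.021 and 0.029 m and horizontal distance between tube_mid and plate_tube_top below 0.012 m and z of tube_mid in the frame of plate_tube_top between 0.021 and 0.029 m and (angle between the x axis of tube_mid and the x axis of plate_tube_top, either way round below 0.2 rad or angle between the x axis of tube_mid and the y axis of plate_tube_top, either way round below 0.2 rad) and horizontal distance between beam_mid and plate_beam_top below 0.012 m and z of beam_mid in the frame of plate_beam_top between 0.021 and 0.029 m and angle between the x axis of beam_mid and the x axis of plate_beam_top, either way round below 0.2 rad); the robot touches nothing.
It fails at once if the yellow magnet is shifted by more than 15 mm (distance of magnet_mid from where it was at the start of the episode above 0.015 m).
It fails at once if the brass-coloured tin is shifted by more than 15 mm (distance of tin_mid from where it was at the start of the episode above 0.015 m).
It fails at once if a section is dropped or thrown (falls free at over 0.7 m/s, a drop of some 25 mm) ((linear speed of pipe above 0.7 m/s and contact force between the fingers and pipe below 0.05 N) or (linear speed of bar above 0.7 m/s and contact force between the fingers and bar below 0.05 N) or (linear speed of tube above 0.7 m/s and contact force between the fingers and tube below 0.05 N) or (linear speed of beam above 0.7 m/s and contact force between the fingers and beam below 0.05 N)).
It also fails if it takes over 109 s, if anything falls off the work surface, if the arm or the gripper's body presses on something with over 40 N, if the wrist force passes 120 N, or if a joint passes its speed limit or range.

## Robot

A 6-joint arm with a two-finger parallel gripper is mounted at the origin on the work surface. World frame = base frame: x ahead of the robot, y to its left, z up, the work surface at z = 0. Lengths are in mm, angles in degrees, forces in N, time in s.
With the tool pointing down it reaches from about 350 to 975 mm from the base axis. Payload 7.1 kg.
Tool frame: the origin (TCP) lies midway between the tips of the shut fingers; the grasp point (between the pads) lies 19 mm behind it (env.pinch_z is the distance from the TCP to the grasp point, in mm); z points along the fingers, y is the direction in which the jaws open and shut (so a half turn about z gives the same grasp; the last joint's range is limited). The gripper opens to 88 mm and grips with 3 to 60 N. Pads are 20 mm wide; open, the fingers measure 115 mm over their backs; the gripper's body (75 mm by 178 mm) begins 61 mm behind the grasp point.
Start: joints at [-70.818, 24.242, 93.386, -0, 62.372, -1.089], TCP at [216.557, -586.266, 222.675] pointing down, gripper open.
Joint ranges: [-172.04, 172.04], [-51.8, 120.97], [4.93, 147.93], [-75.15, 255.16], [6.16, 154.13], [-145.62, 145.62]. Speed limits (degrees/s): [136.94, 136.94, 172.46, 180, 180, 180].

## Interface

Orientations are given as [roll, pitch, yaw] about the fixed x, y, z axes, in that order (R = Rz(yaw) Ry(pitch) Rx(roll)).
In Python, from bench import env gives the robot as it stands.
- The arm moves only by the tool step_arm, never from a script. Its argument "steps" is a list of rows, each a list of 4 numbers: the shift along the tool's x, y, z in cm, then the turn about the tool's z in degrees. In form: [[tx, ty, tz, roll], ...]. A call has 1 to 5 rows; each row shifts and turns the pose as measured when the row begins, along the tool's axes as they then stand; what a row does not reach is not made up. A row lasts 1/8 s, in which the tool goes at most 62.5 mm and 10.7 degrees, less where a joint would pass 70% of its speed; a pose out of reach is approached as far as the arm can. A call with a gripper value outside its range is refused whole. "gripper" is the opening, from -1 (shut) to 1 (fully open), set as the call begins (left out, the last holds). The fingers move at their own pace and stop on an object; the grip force is fixed at half the most. Time passes only in rows, so rows that do not move let the fingers close. It gives the time, the measured TCP pose, the force and the opening at its end, in the units of the state.
- env.observe(): the state, without advancing time (a new reading comes with each control period).
- env.camera(name): name is "scene" or "top"; returns (picture, depth): 384x512x3 uint8, red, green, blue; 384x512 float32, mm along the optical axis (not along the pixel's ray), 0 where there is no reading.
- env.get_calibration(name): a dict with "fx", "fy", "cx", "cy" (pixels), "k1" (the pictures are not rectified: a ray, as slopes to the right and down, at radius r is drawn at 1 + k1 r^2 times it, then the intrinsics apply), "origin" and "rotation" of the camera in the world. Camera axes: x right, y up, looking along -z (the intrinsics and any distortion apply to the point x, -y, -z); pixel columns grow to the right and rows downward; lengths in mm; the calibration is good to about 2 mm. A picture is of the moment at which its call begins. get_calibration takes no time and is no camera call.
- env.job_done(): hands the job in, once; it reports no verdict.
The state is a dict: "clock": time; "joint_positions": joint angles; "joint_vel": joint speeds; "joint_torque": joint torques, N m; "tcp_pos": TCP position; "tool_rot": TCP orientation; "ft_force": force on the tool from outside, world axes, zero at the start; "ft_torque": the same for the moment, N m; "width": finger opening in mm.
Only numpy, scipy, OpenCV 4.12 (cv2) and the standard library are available. Lean on these libraries where they do the work, as an engineer would, in place of code of your own. Each camera call takes 0.05 s, during which the arm holds its last target. There are 200 camera calls.

## Working session

There is one attempt and no reset: what is moved stays moved. The work goes in short steps, Python scripts to look and compute and a tool call to move; the robot and the scene stay as the last step left them, time stands still between calls to the robot, and variables do not carry over. Pictures are saved under pics/ and viewed, about 12 in all and at most 16, crops included, and the job is handed in when it is done.

Besides the shell and the picture viewer there is one more tool, called after "Request:" as name(argument=value, ...) on one line, values as JSON. step_arm: Moves the arm, as the interface text tells. Its arguments: {"type":"object","properties":{"steps":{"type":"array"},"gripper":{"type":"number"}},"required":["steps"]}

```bash
mkdir -p pics
cat > h.py <<'E'
from bench import env
import numpy as np, cv2
def snap(n):
    im,d=env.camera(n); return im,d,env.get_calibration(n)
def world(c,d,us,vs):
    us=np.asarray(us,float);vs=np.asarray(vs,float)
    K=np.array([[c['fx'],0,c['cx']],[0,c['fy'],c['cy']],[0,0,1]])
    p=cv2.undistortPoints(np.stack([us,vs],-1).reshape(-1,1,2),K,np.array([c['k1'],0,0,0.])).reshape(-1,2)
    z=d[vs.astype(int),us.astype(int)]
    P=np.stack([p[:,0]*z,-p[:,1]*z,-z],-1)
    return P@np.array(c['rotation']).T+np.array(c['origin'])
E
python3 - <<'E'
from h import *
for n in('top','scene'):
    im,d,c=snap(n); np.savez(f'{n}0.npz',im=im,d=d)
    cv2.imwrite(f'pics/{n}0.png',cv2.resize(im[...,::-1],(768,576)))
    print(n,c)
print(env.observe())
E
```

```text
top {'fx': 350.60882017704506, 'fy': 350.60882017704506, 'cx': 260.16111660195577, 'cy': 189.5357711581059, 'k1': 0.024895675174737977, 'origin': array([ 335.03063855,   13.2271949 , 1026.37559497]), 'rotation': array([  8.64181975,   0.54273838, -91.19783203])}
scene {'fx': 393.10999596589403, 'fy': 393.10999596589403, 'cx': 249.9358266497291, 'cy': 189.13910699678576, 'k1': -0.0977456487988169, 'origin': array([1178.93901569,  123.81842906,  633.77010816]), 'rotation': array([50.38562046, -0.99454972, 98.73735344])}
{'clock': 0.1, 'joint_positions': array([-7.08182558e+01,  2.42792821e+01,  9.34275108e+01, -6.73101745e-04,
        6.23734351e+01, -1.08908471e+00]), 'joint_vel': array([ 0.07344415, -0.04170657, -0.08382115, -0.04033497,  0.02280107,
       -0.00906195]), 'joint_torque': array([-4.06411446e-04, -5.45610631e+01, -2.74323338e+01,  6.44657621e-02,
        1.88146188e-02, -8.70776091e-06]), 'tcp_pos': array([ 216.38346248, -585.79851286,  221.98470466]), 'tool_rot': array([-1.79919775e+02, -9.29075195e-04,  2.02711408e+01]), 'ft_force': array([-0.8759672 , -0.1933963 ,  0.74997131]), 'ft_torque': array([ 0.04553069, -0.04882882, -0.00192613]), 'width': 88.01583815555288}
```

View pics/top0.png

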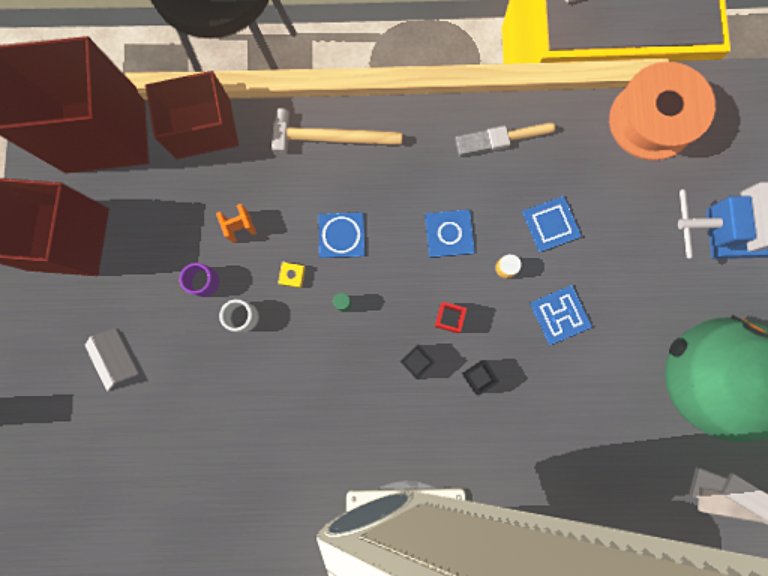

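View pics/scene0.png

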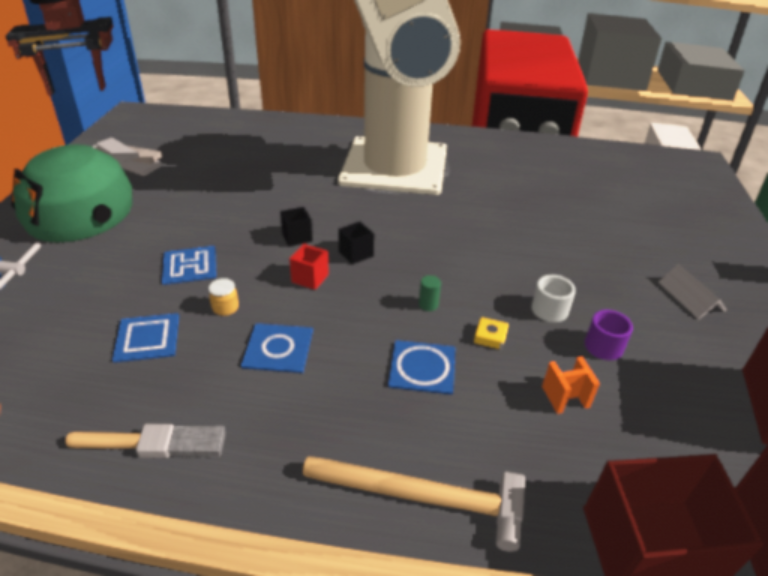

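The top view (768-wide picture) shows the parts at these pixels: pipe (238,316), bar (341,301), red tube (451,317), beam (236,222). The plates are at circle (342,235), small circle (449,233), square (552,223) and I (561,315). The magnet is at (291,274) and the tin at (509,266). The purple ring and the black tubes are decoys. Next I'll measure poses.

```bash
cat >> h.py <<'E'
from scipy.spatial.transform import Rotation as R
_w=world
def world(c,d,us,vs):
    c=dict(c); c['rotation']=R.from_euler('xyz',c['rotation'],degrees=True).as_matrix(); return _w(c,d,us,vs)
SEED=dict(pipe=(238,316),bar=(341,301),tube=(451,317),beam=(236,222),Ppipe=(342,235),Pbar=(449,233),Ptube=(552,223),Pbeam=(561,315),magnet=(291,274),tin=(509,266))
def cloud(n,im,d,c):
    vs,us=np.mgrid[0:384,0:512]; return world(c,d,us.ravel(),vs.ravel()),im.reshape(-1,3).astype(int)
def rect(P):
    r=cv2.minAreaRect((P[:,:2]).astype(np.float32)); return np.round(r[0],1),np.round(r[1],1),round(r[2],1)
E
python3 - <<'E'
from h import *
G={}
for n in('top','scene'):
    z=np.load(n+'0.npz'); c=env.get_calibration(n); G[n]=cloud(n,z['im'],z['d'],c)
    print(n)
    if n=='top':
        S={k:world(c,z['d'],[v[0]/1.5],[v[1]/1.5])[0] for k,v in SEED.items()}
    P,C=G[n]; hsv=cv2.cvtColor(C.astype(np.uint8)[None],cv2.COLOR_RGB2HSV)[0].astype(int)
    for k,s in S.items():
        near=np.hypot(*(P[:,:2]-s[:2]).T)<(70 if k[0]=='P' else 48)
        if k[0]=='P': m=near&(hsv[:,0]>98)&(hsv[:,0]<118)&(hsv[:,1]>120)&(P[:,2]<20)
        elif k=='magnet': m=near&(P[:,2]>12)&(P[:,2]<26)&(hsv[:,0]>20)&(hsv[:,0]<35)&(hsv[:,1]>120)
        elif k=='tin': m=near&(P[:,2]>35)
        else: m=near&(P[:,2]>44)&(P[:,2]<60)
        Q=P[m]; Q=Q
        print(k,m.sum(),rect(Q) if m.sum()>3 else '', 'z',np.round(np.percentile(Q[:,2],[5,50,95]),1) if m.sum() else '')
E
```

```text
top
pipe 148 (array([433.2, 310.5]), array([57.9, 57.8]), 28.7) z [45.3 49.  51.6]
bar 99 (array([455.1, 111.9]), array([30.5, 28.9]), 25.6) z [47.1 49.9 52.8]
tube 116 (array([421.6, -92.8]), array([45.7, 46.3]), 73.7) z [45.5 49.8 52.1]
beam 150 (array([615.2, 320.3]), array([49.4, 51.1]), 22.1) z [45.4 49.3 52.7]
Ppipe 704 (array([593. , 115.3]), array([87.6, 90. ]), 89.9) z [3.  6.1 8.9]
Pbar 776 (array([592.1, -99.7]), array([89.9, 89.7]), 3.8) z [2.9 6.1 9.3]
Ptube 720 (array([ 606.3, -303.8]), array([89. , 93.3]), 19.3) z [3.1 6.3 9.3]
Pbeam 719 (array([ 423.9, -307.9]), array([89.2, 89.2]), 21.8) z [2.9 6.3 9.6]
magnet 191 (array([513.5, 211.7]), array([43.8, 43.6]), 81.4) z [14.4 17.5 20.5]
tin 154 (array([ 518.4, -208.7]), array([38.3, 35.4]), 89.6) z [40.9 44.8 47.7]
scene
pipe 177 (array([437.7, 308.1]), array([58.7, 58.8]), 40.5) z [44.6 47.9 50.4]
bar 108 (array([460.2, 110.7]), array([31.2, 30.7]), 5.4) z [45.5 48.6 50.4]
tube 149 (array([424.8, -94.3]), array([46.9, 49.7]), 71.7) z [44.7 48.5 51. ]
beam 291 (array([618.7, 317.6]), array([52.2, 51.9]), 21.4) z [44.8 48.8 50.8]
Ppipe 955 (array([592.9, 114.2]), array([97.9, 90.5]), 0.9) z [3.5 5.9 8.3]
Pbar 1016 (array([ 591.7, -102.2]), array([97.3, 93.6]), 4.7) z [3.2 6.  8.2]
Ptube 833 (array([ 609.6, -305.6]), array([93. , 93.7]), 19.1) z [3.5 6.3 8.2]
Pbeam 451 (array([ 428.3, -310. ]), array([93.8, 90.1]), 21.8) z [3.  5.5 7.6]
magnet 240 (array([517.8, 211. ]), array([43.3, 42.8]), 79.0) z [13.5 17.1 19.5]
tin 187 (array([ 522. , -210.3]), array([40.6, 37.2]), 20.7) z [36.2 43.7 45.9]
```

Run:
```python
from h import *
z=np.load('top0.npz'); c=env.get_calibration('top'); P,C=cloud('top',z['im'],z['d'],c)
for nm,ctr,a,m in (('beam',(615.2,320.3),21.8,(P[:,2]>44)&(P[:,2]<60)),('Pbeam',(423.9,-307.9),21.8,(C.min(1)>150)&(P[:,2]<20))):
    q=P[m][:,:2]-ctr; q=q[np.abs(q).max(1)<40]; t=np.radians(a)
    u=q@[np.cos(t),np.sin(t)]; v=q@[-np.sin(t),np.cos(t)]
    H=np.histogram2d(u,v,bins=[np.arange(-33,34,6)]*2)[0].astype(int); print(nm,'rows u(21.8deg) cols v'); print(H)
for nm,(u,v) in dict(purple=(198,279),b1=(417,361),b2=(480,378)).items():
    s=world(c,z['d'],[u/1.5],[v/1.5])[0]; near=(np.hypot(*(P[:,:2]-s[:2]).T)<45)&(P[:,2]>40)&(P[:,2]<60); print(nm,rect(P[near]))
im=z['im'][...,::-1]
a=cv2.resize(im[130:240,110:240],(390,330),interpolation=cv2.INTER_CUBIC);b=cv2.resize(im[130:240,280:410],(390,330),interpolation=cv2.INTER_CUBIC)
cv2.imwrite('pics/crop.png',np.hstack([a,b]))
```

```text
beam rows u(21.8deg) cols v
[[0 0 0 0 0 0 0 0 0 0 0]
 [0 2 4 0 0 0 0 0 3 3 0]
 [0 2 2 0 0 0 0 0 4 2 0]
 [0 4 4 0 0 0 0 0 5 3 0]
 [0 2 3 3 2 1 1 1 3 3 0]
 [0 3 5 5 4 5 5 5 4 3 0]
 [0 4 2 1 2 0 1 1 2 4 0]
 [0 3 3 0 0 0 0 0 5 2 0]
 [0 5 3 0 0 0 0 0 4 3 0]
 [0 3 1 0 0 0 0 0 3 2 0]
 [0 0 0 0 0 0 0 0 0 0 0]]
Pbeam rows u(21.8deg) cols v
[[1 3 4 1 0 0 0 2 3 3 2]
 [4 1 2 3 0 0 0 3 2 0 3]
 [4 0 1 3 0 0 0 3 0 1 3]
 [4 0 1 3 1 1 1 3 0 1 3]
 [3 0 0 3 4 3 3 2 0 1 2]
 [4 0 0 0 0 0 0 0 0 1 4]
 [3 0 1 1 2 3 2 2 0 1 4]
 [2 0 2 4 2 1 2 4 0 2 2]
 [4 0 1 3 0 0 0 4 0 1 2]
 [3 0 2 2 0 0 0 3 0 1 3]
 [4 3 5 2 0 0 0 3 4 4 2]]
purple (array([504.9, 387.6]), array([57.4, 58. ]), 28.0)
b1 (array([339.3, -28.2]), array([44.5, 45.2]), 43.4)
b2 (array([ 309.1, -144.4]), array([45.6, 45.8]), 30.9)
```

View pics/crop.png

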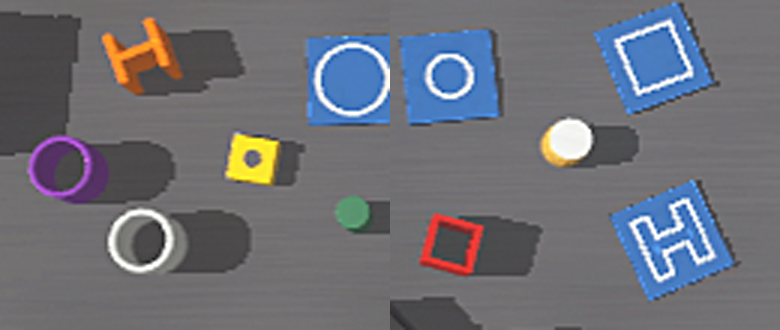

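Request:
step_arm(steps=[[0, 0, 0, -10], [0, -3, 0, -10]], gripper=1)

```text
clock: 0.35
tcp_pos: [201.4, -560.3, 221.1]
tool_rot: [-179.9, -0.0, 40.8]
ft_force: [-0.5, 0.3, 0.3]
width: 87.7
```

The crop shows the beam's web running along image horizontal-ish, with the I on the plate turned the same way. So beam and plate share x ≈ 21.8°. Moving to the tube first.

```bash
cat > plan.py <<'E'
from h import *
import sys
# usage: plan.py x y z yaw n  [x y z yaw n ...]: rows from the present pose
o=env.observe(); p=np.array(o['tcp_pos']); y=o['tool_rot'][2]
print(np.round(p,1),round(y,1),'w',round(o['width'],1),'t',o['clock'])
a=list(map(float,sys.argv[1:]))
for i in range(0,len(a),5):
    q=np.array(a[i:i+3]); n=int(a[i+4]); dy=(a[i+3]-y+180)%360-180; D=(q-p)/n; out=[]
    for k in range(n):
        t=np.radians(y+dy*k/n); x_=np.array([np.cos(t),np.sin(t),0]); y_=np.array([np.sin(t),-np.cos(t),0])
        out.append([round(D@x_/10,1),round(D@y_/10,1),round(-D[2]/10,1),round(-dy/n,1)])
    print(out); p=q; y=y+dy
E
python3 plan.py 423 -93.5 130 -17.3 10 423 -93.5 7 -17.3 4
```

```text
[ 201.4 -560.3  221.1] 40.8 w 87.7 t 0.35
[[np.float64(4.7), np.float64(-2.1), np.float64(0.9), np.float64(5.8)], [np.float64(4.5), np.float64(-2.6), np.float64(0.9), np.float64(5.8)], [np.float64(4.2), np.float64(-3.0), np.float64(0.9), np.float64(5.8)], [np.float64(3.9), np.float64(-3.4), np.float64(0.9), np.float64(5.8)], [np.float64(3.5), np.float64(-3.8), np.float64(0.9), np.float64(5.8)], [np.float64(3.1), np.float64(-4.1), np.float64(0.9), np.float64(5.8)], [np.float64(2.7), np.float64(-4.4), np.float64(0.9), np.float64(5.8)], [np.float64(2.2), np.float64(-4.7), np.float64(0.9), np.float64(5.8)], [np.float64(1.7), np.float64(-4.9), np.float64(0.9), np.float64(5.8)], [np.float64(1.2), np.float64(-5.0), np.float64(0.9), np.float64(5.8)]]
[[np.float64(0.0), np.float64(0.0), np.float64(3.1), np.float64(-0.0)], [np.float64(0.0), np.float64(0.0), np.float64(3.1), np.float64(-0.0)], [np.float64(0.0), np.float64(0.0), np.float64(3.1), np.float64(-0.0)], [np.float64(0.0), np.float64(0.0), np.float64(3.1), np.float64(-0.0)]]
```

Request:
step_arm(steps=[[4.7, -2.1, 0.9, 5.8], [4.5, -2.6, 0.9, 5.8], [4.2, -3.0, 0.9, 5.8], [3.9, -3.4, 0.9, 5.8], [3.5, -3.8, 0.9, 5.8]])

```text
clock: 0.98
tcp_pos: [312.2, -321.3, 174.5]
tool_rot: [-179.9, 0.0, 10.8]
ft_force: [0.6, -0.4, 0.5]
width: 87.8
```

Request:
step_arm(steps=[[3.1, -4.1, 0.9, 5.8], [2.7, -4.4, 0.9, 5.8], [2.2, -4.7, 0.9, 5.8], [1.7, -4.9, 0.9, 5.8], [1.2, -5.0, 0.9, 5.8]])

```text
clock: 1.6
tcp_pos: [429.6, -82.1, 128.5]
tool_rot: [-179.9, 0.0, -19.2]
ft_force: [0.1, -0.2, 0.0]
width: 88.0
```

```bash
sed -i 's/round(D@x_\/10,1),round(D@y_\/10,1),round(-D\[2\]\/10,1),round(-dy\/n,1)/*[float(round(w,1)) for w in (D@x_\/10,D@y_\/10,-D[2]\/10,-dy\/n)]/' plan.py; python3 plan.py 423 -93.5 70 -17.3 4
```

```text
[429.6 -82.1 128.5] -19.2 w 88.0 t 1.6
[[-0.1, 0.3, 1.5, -0.5], [-0.1, 0.3, 1.5, -0.5], [-0.1, 0.3, 1.5, -0.5], [-0.1, 0.3, 1.5, -0.5]]
```

Request:
step_arm(steps=[[-0.3, 1.3, 3, -1.9], [0, 0, 3, 0], [0, 0, 3, 0], [0, 0, 2.5, 0], [0, 0, 0, 0]])

```text
clock: 2.22
tcp_pos: [424.8, -88.6, 9.8]
tool_rot: [-179.9, -0.0, -16.8]
ft_force: [-0.1, 0.8, 1.6]
width: 88.1
```

```bash
python3 plan.py 423 -93.5 8 -17.3 1
```

```text
[424.8 -88.6   9.8] -16.8 w 88.1 t 2.225
[[-0.0, 0.5, 0.2, 0.5]]
```

Request:
step_arm(steps=[[0, 0.5, 0.2, 0.5], [0, 0, 0, 0]])

```text
clock: 2.48
tcp_pos: [423.9, -93.9, 8.9]
tool_rot: [-179.9, -0.1, -17.3]
ft_force: [-0.1, 0.2, -0.1]
width: 87.6
```

Request:
step_arm(steps=[[0, 0, 0, 0], [0, 0, 0, 0], [0, 0, 0, 0], [0, 0, 0, 0]], gripper=-1)

```text
clock: 2.98
tcp_pos: [425.2, -94.4, 10.7]
tool_rot: [-179.9, -0.3, -17.4]
ft_force: [-0.1, -0.4, 0.7]
width: 51.5
```

Request:
step_arm(steps=[[0, 0, 0, 0], [0, 0, 0, 0], [0, 0, -2, 0], [0, 0, -4, 0], [0, 0, -4, 0]])

```text
clock: 3.6
tcp_pos: [421.2, -93.5, 109.6]
tool_rot: [-179.9, 0.3, -17.3]
ft_force: [-0.8, -0.3, -4.0]
width: 46.0
```

```bash
python3 plan.py 608 -304.7 110 19.2 7  608 -304.7 14 19.2 4
python3 - <<'E'
from h import *
im,d,c=snap('scene'); cv2.imwrite('pics/s1.png',cv2.resize(im[...,::-1],(768,576)))
E
```

```text
[421.2 -93.5 109.6] -17.3 w 46.0 t 3.6
[[3.4, 2.1, -0.0, -5.2], [3.2, 2.4, -0.0, -5.2], [3.0, 2.7, -0.0, -5.2], [2.8, 2.9, -0.0, -5.2], [2.5, 3.2, -0.0, -5.2], [2.2, 3.4, -0.0, -5.2], [1.9, 3.6, -0.0, -5.2]]
[[0.0, 0.0, 2.4, -0.0], [0.0, 0.0, 2.4, -0.0], [0.0, 0.0, 2.4, -0.0], [0.0, 0.0, 2.4, -0.0]]
```

View pics/s1.png

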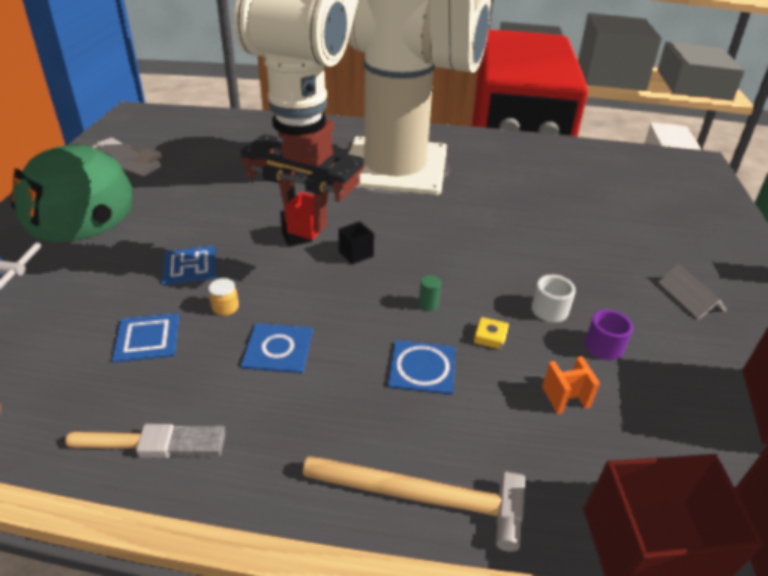

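The tube is held upright at (302,215) in the scene view, and the black one stays behind. Carrying it to the square plate.

Request:
step_arm(steps=[[3.4, 2.1, 0, -5.2], [3.2, 2.4, 0, -5.2], [3.0, 2.7, 0, -5.2], [2.8, 2.9, 0, -5.2], [2.5, 3.2, 0, -5.2]])

```text
clock: 4.28
tcp_pos: [556.7, -245.7, 110.4]
tool_rot: [-179.8, 0.1, 9.6]
ft_force: [-0.1, -0.7, -3.2]
width: 45.5
```

Request:
step_arm(steps=[[2.2, 3.4, 0, -5.2], [1.7, 3.2, 0, -4.8], [0, 0, 0, 0]])

```text
clock: 4.65
tcp_pos: [609.6, -305.1, 104.8]
tool_rot: [-179.6, 0.2, 19.9]
ft_force: [-0.6, 0.5, -2.5]
width: 45.9
```

```bash
python3 plan.py 608 -304.7 50 19.2 2 608 -304.7 18 19.2 3
```

```text
[ 609.6 -305.1  104.8] 19.9 w 45.9 t 4.65
[[-0.1, -0.0, 2.7, 0.4], [-0.1, -0.0, 2.7, 0.4]]
[[0.0, 0.0, 1.1, -0.0], [0.0, 0.0, 1.1, -0.0], [0.0, 0.0, 1.1, -0.0]]
```

Request:
step_arm(steps=[[-0.1, 0, 2.5, 0.4], [-0.1, 0, 2.5, 0.2], [0, 0, 2.0, 0], [0, 0, 1, 0], [0, 0, 0, 0]])

```text
clock: 5.28
tcp_pos: [602.7, -301.9, 17.7]
tool_rot: [-179.2, 0.6, 19.2]
ft_force: [0.2, 0.0, -3.3]
width: 46.0
```

Request:
step_arm(steps=[[0.4, 0.4, 0, 0], [0, 0, 0, 0]])

```text
clock: 5.52
tcp_pos: [609.3, -305.0, 19.1]
tool_rot: [-179.4, 0.5, 19.2]
ft_force: [0.5, 0.3, -2.9]
width: 46.4
```

Request:
step_arm(steps=[[0, 0, 0.2, 0]])

```text
clock: 5.65
tcp_pos: [609.9, -305.3, 17.9]
tool_rot: [-179.4, 0.4, 19.2]
ft_force: [-0.2, -0.3, -2.6]
width: 45.9
```

Request:
step_arm(steps=[[0, 0, 0.2, 0], [0, 0, 0.1, 0]])

```text
clock: 5.9
tcp_pos: [610.0, -305.4, 17.1]
tool_rot: [-179.4, 0.4, 19.2]
ft_force: [-3.5, 2.4, 5.0]
width: 45.9
```

Request:
step_arm(steps=[[0, 0, 0.2, 0], [0, 0, 0.0, 0]])

```text
clock: 6.15
tcp_pos: [610.3, -305.5, 17.6]
tool_rot: [-179.5, 0.4, 19.2]
ft_force: [0.2, 0.0, -2.9]
width: 46.0
```

Request:
step_arm(steps=[[0, 0, 0.1, 0], [0, 0, 0, 0], [0, 0, 0, 0], [0, 0, 0, 0]], gripper=1)

```text
clock: 6.65
tcp_pos: [611.2, -306.1, 16.9]
tool_rot: [-179.6, 0.3, 19.2]
ft_force: [0.4, -0.4, 0.0]
width: 82.4
```

Request:
step_arm(steps=[[0, 0, -3, 0], [0, 0, -4, 0], [0, 0, -4, 0], [0, 0, 0, 0]])

```text
clock: 7.15
tcp_pos: [611.8, -306.6, 128.8]
tool_rot: [-179.5, 0.3, 19.2]
ft_force: [0.0, 0.3, -0.1]
width: 88.2
```

```bash
python3 plan.py 457.5 111.3 110 20 9
```

```text
[ 611.8 -306.6  128.8] 19.2 w 88.2 t 7.15
[[-0.1, -4.9, 0.2, -0.1], [-0.1, -4.9, 0.2, -0.1], [-0.1, -4.9, 0.2, -0.1], [-0.1, -4.9, 0.2, -0.1], [-0.1, -4.9, 0.2, -0.1], [-0.1, -4.9, 0.2, -0.1], [-0.0, -4.9, 0.2, -0.1], [-0.0, -4.9, 0.2, -0.1], [-0.0, -4.9, 0.2, -0.1]]
```

Request:
step_arm(steps=[[-0.1, -4.9, 0.2, 0], [-0.1, -4.9, 0.2, 0], [-0.1, -4.9, 0.2, 0], [-0.1, -4.9, 0.2, 0], [-0.1, -4.9, 0.2, 0]])

```text
clock: 7.78
tcp_pos: [522.7, -73.0, 116.1]
tool_rot: [-179.4, 0.5, 18.9]
ft_force: [-0.6, 0.5, -0.8]
width: 88.0
```

Request:
step_arm(steps=[[-0.1, -4.9, 0.2, 0], [-0.1, -4.9, 0.2, 0], [-0.1, -4.9, 0.2, 0], [0, -2.5, 0.2, 0], [0, 0, 0, 0]])

```text
clock: 8.4
tcp_pos: [456.5, 95.7, 105.1]
tool_rot: [-179.3, 1.0, 19.1]
ft_force: [-0.1, 0.2, -1.0]
width: 87.9
```

```bash
python3 plan.py 457.5 111.3 8 20 1
python3 - <<'E'
from h import *
im,d,c=snap('scene'); cv2.imwrite('pics/s2.png',cv2.resize(im[...,::-1],(768,576)))
P,C=cloud('s',im,d,c)
hsv=cv2.cvtColor(C.astype(np.uint8)[None],cv2.COLOR_RGB2HSV)[0].astype(int)
m=(np.hypot(P[:,0]-608,P[:,1]+305)<48)&(P[:,2]>48)&(P[:,2]<64); print(rect(P[m]),np.median(P[m][:,2]))
E
```

```text
[456.5  95.7 105.1] 19.1 w 87.9 t 8.4
[[0.6, -1.4, 9.7, -0.9]]
(array([ 607.3, -307.3]), array([49.9, 47.1]), 18.1) 54.938745857788945
```

View pics/s2.png

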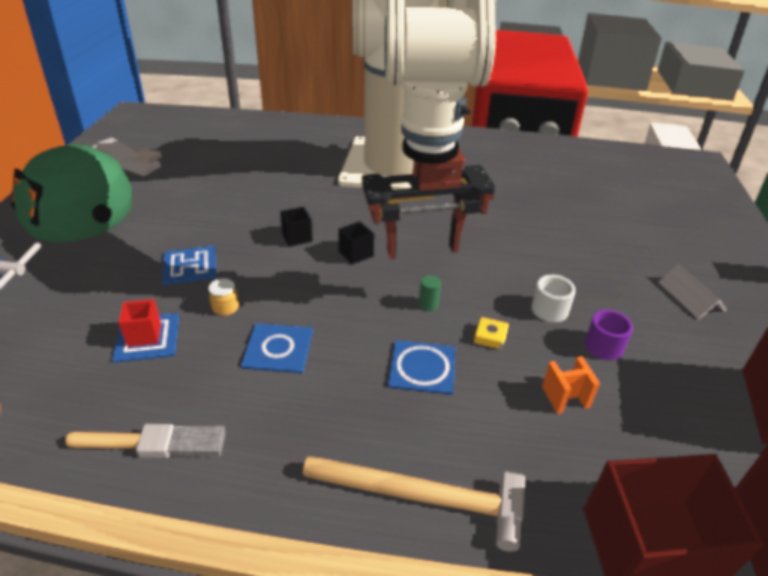

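The tube stands on the square outline: measured (607,-307) at 18.1°, plate (609.6,-305.6) at 19.1° in the same camera. Now the bar.

Request:
step_arm(steps=[[0.6, -1.4, 2, 0], [0, 0, 3, 0], [0, 0, 2.5, 0], [0, 0, 1, 0], [0, 0, 0, 0]])

```text
clock: 9.07
tcp_pos: [459.0, 106.9, 17.3]
tool_rot: [-179.3, 0.9, 18.8]
ft_force: [0.3, 0.4, -0.0]
width: 87.8
```

```bash
python3 plan.py 457.5 111.3 8 20 1
```

```text
[459.  106.9  17.3] 18.8 w 87.8 t 9.075
[[0.0, -0.5, 0.9, -1.2]]
```

Request:
step_arm(steps=[[0, -0.5, 0.7, 0], [0, 0, 0, 0]])

```text
clock: 9.32
tcp_pos: [458.2, 111.6, 11.1]
tool_rot: [-179.3, 0.8, 18.7]
ft_force: [-1.4, 1.0, -0.3]
width: 88.0
```

Request:
step_arm(steps=[[0, 0, 0, 0], [0, 0, 0, 0], [0, 0, 0, 0], [0, 0, 0, 0], [0, 0, 0, 0]], gripper=-1)

```text
clock: 9.95
tcp_pos: [459.1, 112.0, 12.3]
tool_rot: [-179.4, 0.6, 18.7]
ft_force: [0.1, 0.8, -0.9]
width: 41.7
```

Request:
step_arm(steps=[[0, 0, 0, 0], [0, 0, 0, 0], [0, 0, 0, 0]])

```text
clock: 10.32
tcp_pos: [459.1, 112.1, 12.4]
tool_rot: [-179.4, 0.6, 18.7]
ft_force: [-0.7, -0.1, 1.1]
width: 31.6
```

Request:
step_arm(steps=[[0, 0, 0, 0], [0, 0, -2, 0], [0, 0, -3, 0], [0, 0, -2, 0], [0, 0, 0, 0]])

```text
clock: 10.95
tcp_pos: [458.1, 111.1, 82.4]
tool_rot: [-179.3, 0.9, 18.7]
ft_force: [-0.3, 1.0, -2.9]
width: 31.8
```

```bash
python3 plan.py 592 -101 90 18.7 6
```

```text
[458.1 111.1  82.4] 18.7 w 31.8 t 10.95
[[1.0, 4.1, -0.1, 0.0], [1.0, 4.1, -0.1, 0.0], [1.0, 4.1, -0.1, 0.0], [1.0, 4.1, -0.1, 0.0], [1.0, 4.1, -0.1, 0.0], [1.0, 4.1, -0.1, 0.0]]
```

Request:
step_arm(steps=[[1, 4, -0.2, 0], [1, 4, -0.2, 0], [1, 4, -0.2, 0], [1, 4, -0.2, 0], [1, 4, -0.2, 0]])

```text
clock: 11.58
tcp_pos: [567.7, -64.9, 82.5]
tool_rot: [-179.1, 1.4, 19.0]
ft_force: [0.6, 0.3, -2.9]
width: 31.4
```

Request:
step_arm(steps=[[0.8, 2, 0, 0], [0, 0, 0, 0]])

```text
clock: 11.82
tcp_pos: [582.0, -83.5, 79.2]
tool_rot: [-179.0, 1.6, 18.8]
ft_force: [-0.1, -0.1, -3.1]
width: 31.6
```

```bash
python3 plan.py 592 -101 20 18.7 1
```

```text
[582.  -83.5  79.2] 18.8 w 31.6 t 11.825
[[0.4, 2.0, 5.9, 0.1]]
```

Request:
step_arm(steps=[[0.4, 2.0, 1, 0], [0, 0, 2.0, 0], [0, 0, 1.5, 0], [0, 0, 0.5, 0], [0, 0, 0, 0]])

```text
clock: 12.45
tcp_pos: [587.2, -98.1, 22.7]
tool_rot: [-178.8, 1.9, 19.0]
ft_force: [-0.2, -0.5, -3.5]
width: 31.8
```

```bash
python3 plan.py 592 -101 18.5 18.7 1
```

```text
[587.2 -98.1  22.7] 19.0 w 31.8 t 12.45
[[0.4, 0.4, 0.4, 0.3]]
```

Request:
step_arm(steps=[[0.4, 0.4, 0.1, 0], [0, 0, 0.1, 0]])

```text
clock: 12.7
tcp_pos: [593.3, -100.6, 21.3]
tool_rot: [-178.9, 1.8, 19.0]
ft_force: [-0.2, 0.3, -4.3]
width: 31.7
```

Request:
step_arm(steps=[[0, 0, 0.2, 0], [0, 0, 0.1, 0]])

```text
clock: 12.95
tcp_pos: [593.7, -100.6, 18.8]
tool_rot: [-178.9, 1.7, 19.0]
ft_force: [-0.4, 0.3, -2.5]
width: 31.7
```

Request:
step_arm(steps=[[0, 0, 0.2, 0], [0, 0, 0, 0]])

```text
clock: 13.2
tcp_pos: [594.0, -100.7, 19.0]
tool_rot: [-178.9, 1.7, 19.0]
ft_force: [-0.3, -0.1, -3.4]
width: 31.5
```

Request:
step_arm(steps=[[0, 0, 0.1, 0], [0, 0, 0, 0], [0, 0, 0, 0], [0, 0, 0, 0]], gripper=1)

```text
clock: 13.7
tcp_pos: [594.8, -100.9, 18.4]
tool_rot: [-179.0, 1.6, 19.0]
ft_force: [0.2, -0.5, -1.1]
width: 68.0
```

Request:
step_arm(steps=[[0, 0, -3, 0], [0, 0, -4, 0], [0, 0, -4, 0], [0, 0, 0, 0]])

```text
clock: 14.2
tcp_pos: [598.2, -101.7, 130.4]
tool_rot: [-178.9, 1.7, 19.0]
ft_force: [0.6, 0.2, -1.0]
width: 88.1
```

```bash
python3 plan.py 435.5 309.3 115 19 9
```

```text
[ 598.2 -101.7  130.4] 19.0 w 88.1 t 14.2
[[-0.2, -4.9, 0.2, 0.0], [-0.2, -4.9, 0.2, 0.0], [-0.2, -4.9, 0.2, 0.0], [-0.2, -4.9, 0.2, 0.0], [-0.2, -4.9, 0.2, 0.0], [-0.2, -4.9, 0.2, 0.0], [-0.2, -4.9, 0.2, 0.0], [-0.2, -4.9, 0.2, 0.0], [-0.2, -4.9, 0.2, 0.0]]
```

Request:
step_arm(steps=[[-0.2, -4.9, 0.1, 0], [-0.2, -4.9, 0.1, 0], [-0.2, -4.9, 0.1, 0], [-0.2, -4.9, 0.1, 0], [-0.2, -4.9, 0.1, 0]])

```text
clock: 14.82
tcp_pos: [505.5, 129.7, 125.9]
tool_rot: [-178.9, 1.9, 18.6]
ft_force: [0.6, -0.7, -0.2]
width: 87.8
```

Request:
step_arm(steps=[[-0.2, -4.9, 0.1, 0], [-0.2, -4.9, 0.1, 0], [-0.2, -4, 0.1, 0], [0, 0, 0, 0], [0, 0, 0, 0]])

```text
clock: 15.45
tcp_pos: [449.1, 263.3, 120.5]
tool_rot: [-179.0, 2.4, 18.9]
ft_force: [-0.2, -1.1, 0.4]
width: 87.9
```

```bash
python3 plan.py 435.5 309.3 10 19 1
python3 - <<'E'
from h import *
im,d,c=snap('scene'); cv2.imwrite('pics/s3.png',cv2.resize(im[...,::-1],(768,576)))
P,C=cloud('s',im,d,c)
m=(np.hypot(P[:,0]-592,P[:,1]+101)<48)&(P[:,2]>48)&(P[:,2]<64); print('bar',rect(P[m]),np.median(P[m][:,2]))
E
```

```text
[449.1 263.3 120.5] 18.9 w 87.9 t 15.45
[[0.2, -4.8, 11.0, -0.1]]
bar (array([ 595. , -100.9]), array([31.1, 30.1]), 15.0) 54.74524360177452
```

Request:
step_arm(steps=[[0.1, -2.4, 0, 0], [0.1, -2.4, 0, 0], [0, 0, 2, 0], [0, 0, 2.5, 0], [0, 0, 0, 0]])

```text
clock: 16.12
tcp_pos: [436.3, 304.8, 74.6]
tool_rot: [-179.0, 2.4, 18.3]
ft_force: [-0.6, -0.4, -0.1]
width: 88.0
```

```bash
python3 plan.py 435.5 309.3 10 19 1
```

```text
[436.3 304.8  74.6] 18.3 w 88.0 t 16.125
[[0.1, -0.4, 6.5, -0.7]]
```

Request:
step_arm(steps=[[0.2, -0.4, 2, 0], [0.1, 0, 2.5, 0], [0.1, 0, 1, 0], [0, 0, 0.3, 0], [0, 0, 0, 0]])

```text
clock: 16.75
tcp_pos: [440.8, 308.7, 19.0]
tool_rot: [-178.9, 2.1, 18.0]
ft_force: [0.2, -0.4, 0.4]
width: 87.9
```

```bash
python3 plan.py 435.5 309.3 10 19 1
```

```text
[440.8 308.7  19. ] 18.0 w 87.9 t 16.75
[[-0.5, -0.2, 0.9, -1.0]]
```

Request:
step_arm(steps=[[-0.4, -0.2, 0.7, 0], [0, 0, 0, 0]])

```text
clock: 17.0
tcp_pos: [436.4, 309.8, 12.9]
tool_rot: [-178.9, 2.0, 18.0]
ft_force: [-0.2, 0.1, 0.8]
width: 88.2
```

Request:
step_arm(steps=[[0, 0, 0, 0], [0, 0, 0, 0], [0, 0, 0, 0], [0, 0, 0, 0], [0, 0, 0, 0]], gripper=-1)

```text
clock: 17.62
tcp_pos: [436.6, 310.2, 13.5]
tool_rot: [-178.9, 2.0, 18.0]
ft_force: [0.1, 0.9, -0.9]
width: 59.1
```

Request:
step_arm(steps=[[0, 0, -2, 0], [0, 0, -3, 0], [0, 0, -2.5, 0], [0, 0, -1, 0], [0, 0, 0, 0]])

```text
clock: 18.25
tcp_pos: [438.0, 308.1, 98.2]
tool_rot: [-179.0, 2.3, 18.0]
ft_force: [-0.2, -0.6, -3.9]
width: 58.7
```

```bash
python3 plan.py 593 114.8 100 18 6
```

```text
[438.  308.1  98.2] 18.0 w 58.7 t 18.25
[[1.5, 3.9, -0.0, 0.0], [1.5, 3.9, -0.0, 0.0], [1.5, 3.9, -0.0, 0.0], [1.5, 3.9, -0.0, 0.0], [1.5, 3.9, -0.0, 0.0], [1.5, 3.9, -0.0, 0.0]]
```

Request:
step_arm(steps=[[1.5, 3.9, -0.1, 0], [1.5, 3.9, -0.1, 0], [1.5, 3.9, -0.1, 0], [1.5, 3.9, -0.1, 0], [1.5, 3.9, -0.1, 0]])

```text
clock: 18.88
tcp_pos: [568.5, 142.7, 90.0]
tool_rot: [-179.0, 2.8, 18.4]
ft_force: [0.7, -0.3, -1.7]
width: 58.5
```

Request:
step_arm(steps=[[1.0, 2.5, 0, 0], [0, 0, 0, 0], [0, 0, 0, 0]])

```text
clock: 19.25
tcp_pos: [585.2, 118.9, 84.7]
tool_rot: [-178.9, 3.2, 18.1]
ft_force: [0.0, -0.1, -3.0]
width: 59.0
```

```bash
python3 plan.py 593 114.8 24 18 1
```

```text
[585.2 118.9  84.7] 18.1 w 59.0 t 19.25
[[0.6, 0.6, 6.1, 0.1]]
```

Request:
step_arm(steps=[[0.4, 0.3, 1.5, 0], [0.4, 0.3, 2, 0], [0.1, 0, 1.5, 0], [0, 0, 0.3, 0], [0, 0, 0, 0]])

```text
clock: 19.88
tcp_pos: [590.0, 118.1, 25.4]
tool_rot: [-178.9, 3.4, 18.3]
ft_force: [0.2, -0.1, -2.6]
width: 58.7
```

```bash
python3 plan.py 593 114.8 20 18 1
```

```text
[590.  118.1  25.4] 18.3 w 58.7 t 19.875
[[0.2, 0.4, 0.5, 0.3]]
```

Request:
step_arm(steps=[[0.2, 0.3, 0.2, 0], [0, 0, 0.1, 0]])

```text
clock: 20.12
tcp_pos: [593.6, 115.9, 22.9]
tool_rot: [-178.9, 3.3, 18.3]
ft_force: [-0.0, 0.8, -3.3]
width: 59.2
```

Request:
step_arm(steps=[[0, 0, 0.2, 0], [0, 0, 0.1, 0]])

```text
clock: 20.38
tcp_pos: [593.9, 115.9, 20.4]
tool_rot: [-178.9, 3.2, 18.3]
ft_force: [-0.0, -0.9, -3.1]
width: 58.4
```

Request:
step_arm(steps=[[0, 0, 0.1, 0], [0, 0, 0, 0]])

```text
clock: 20.62
tcp_pos: [593.9, 115.9, 20.0]
tool_rot: [-178.9, 3.2, 18.3]
ft_force: [0.7, -0.5, -1.9]
width: 59.4
```

Request:
step_arm(steps=[[0, 0, 0.1, 0], [0, 0, 0, 0]])

```text
clock: 20.88
tcp_pos: [593.8, 115.9, 19.9]
tool_rot: [-178.9, 3.2, 18.3]
ft_force: [0.1, -1.1, -1.4]
width: 58.8
```

Request:
step_arm(steps=[[0, 0, 0, 0], [0, 0, 0, 0], [0, 0, 0, 0], [0, 0, 0, 0]], gripper=1)

```text
clock: 21.38
tcp_pos: [594.5, 116.1, 20.0]
tool_rot: [-178.9, 3.1, 18.3]
ft_force: [0.5, -0.6, -0.1]
width: 87.5
```

Request:
step_arm(steps=[[0, 0, -3, 0], [0, 0, -4, 0], [0, 0, -4, 0], [0, 0, 0, 0]])

```text
clock: 21.88
tcp_pos: [600.6, 115.9, 131.8]
tool_rot: [-178.9, 3.2, 18.3]
ft_force: [-0.4, -0.1, 0.3]
width: 88.3
```

```bash
python3 plan.py 617 319 115 21.7 5
```

```text
[600.6 115.9 131.8] 18.3 w 88.3 t 21.875
[[1.6, -3.8, 0.3, -0.7], [1.6, -3.7, 0.3, -0.7], [1.7, -3.7, 0.3, -0.7], [1.7, -3.7, 0.3, -0.7], [1.8, -3.7, 0.3, -0.7]]
```

Request:
step_arm(steps=[[1.6, -3.8, 0, -0.7], [1.6, -3.7, 0, -0.7], [1.7, -3.7, 0, -0.7], [1.7, -3.5, 0, -0.7], [0.5, -1, 0, -0.5]])

```text
clock: 22.5
tcp_pos: [612.8, 289.9, 125.3]
tool_rot: [-178.7, 3.6, 21.6]
ft_force: [0.4, -0.5, 0.3]
width: 88.3
```

Request:
step_arm(steps=[[0, 0, 0, 0], [0, 0, 0, 0]])

```text
clock: 22.75
tcp_pos: [611.6, 288.5, 123.5]
tool_rot: [-178.7, 3.8, 21.6]
ft_force: [0.4, 0.3, -0.3]
width: 87.8
```

```bash
python3 plan.py 617 319 70 21.7 1
python3 - <<'E'
from h import *
im,d,c=snap('scene'); cv2.imwrite('pics/s4.png',cv2.resize(im[...,::-1],(768,576)))
P,C=cloud('s',im,d,c)
for n,x,y in(('pipe',593,115),('bar',592,-101),('tube',608,-305)):
  m=(np.hypot(P[:,0]-x,P[:,1]-y)<48)&(P[:,2]>48)&(P[:,2]<64); print(n,rect(P[m]),np.median(P[m][:,2]))
E
```

```text
[611.6 288.5 123.5] 21.6 w 87.8 t 22.75
[[1.6, -2.6, 5.3, -0.1]]
pipe (array([595. , 113.8]), array([59. , 58.4]), 5.5) 53.86280131165324
bar (array([ 594.7, -101.1]), array([30.8, 30.7]), 32.5) 54.950223115895085
tube (array([ 607.8, -306.8]), array([48.3, 47.5]), 18.8) 55.31500014775395
```

View pics/s4.png

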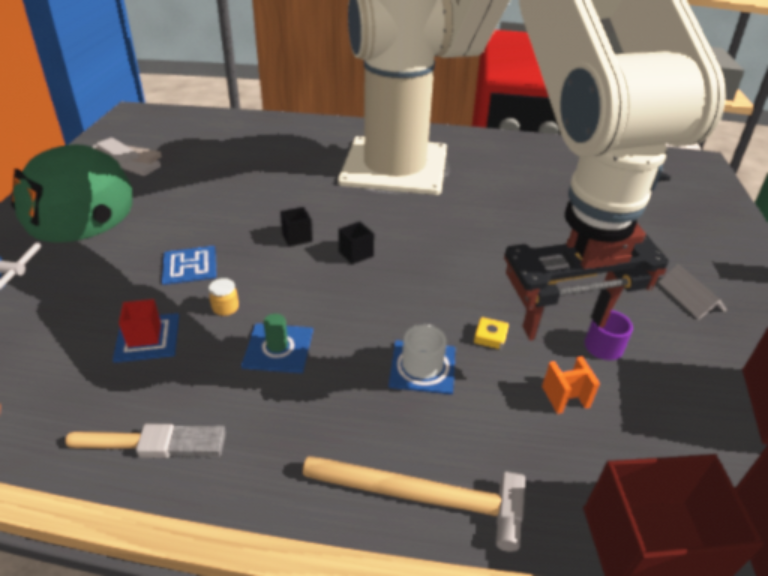

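Pipe, bar and tube all stand on their outlines. Now the beam.

Request:
step_arm(steps=[[0.8, -1.3, 0.5, 0], [0.8, -1.3, 0.5, 0], [0.1, 0, 2, 0], [0.1, 0, 2, 0], [0, 0, 0, 0]])

```text
clock: 23.42
tcp_pos: [615.3, 319.0, 68.4]
tool_rot: [-178.7, 3.9, 21.5]
ft_force: [0.1, -0.5, 0.5]
width: 87.6
```

```bash
python3 plan.py 617 319 10 21.7 1
```

```text
[615.3 319.   68.4] 21.5 w 87.6 t 23.425
[[0.2, 0.1, 5.8, -0.2]]
```

Request:
step_arm(steps=[[0.2, 0, 1.5, 0], [0.2, 0, 2, 0], [0.1, 0, 1.3, 0], [0, 0, 0.4, 0], [0, 0, 0, 0]])

```text
clock: 24.05
tcp_pos: [616.2, 320.1, 12.0]
tool_rot: [-178.8, 3.9, 21.4]
ft_force: [-0.2, 0.2, 0.5]
width: 87.8
```

```bash
python3 plan.py 617 319 10 21.7 1
```

```text
[616.2 320.1  12. ] 21.4 w 87.8 t 24.05
[[0.0, 0.1, 0.2, -0.3]]
```

Request:
step_arm(steps=[[0, 0, 0, 0], [0, 0, 0, 0], [0, 0, 0, 0], [0, 0, 0, 0], [0, 0, 0, 0]], gripper=-1)

```text
clock: 24.68
tcp_pos: [617.5, 320.5, 13.9]
tool_rot: [-178.8, 3.7, 21.4]
ft_force: [-0.1, -0.3, -1.4]
width: 50.1
```

Request:
step_arm(steps=[[0, 0, 0, 0], [0, 0, -2, 0], [0, 0, -3, 0], [0, 0, -3, 0], [0, 0, -2, 0]])

```text
clock: 25.3
tcp_pos: [622.6, 320.1, 116.2]
tool_rot: [-178.8, 4.1, 21.4]
ft_force: [-0.3, 0.0, -3.2]
width: 50.0
```

```bash
python3 plan.py 426 -309 120 21.8 13
```

```text
[622.6 320.1 116.2] 21.4 w 50.0 t 25.3
[[-3.2, 4.0, -0.0, -0.0], [-3.2, 4.0, -0.0, -0.0], [-3.2, 3.9, -0.0, -0.0], [-3.2, 3.9, -0.0, -0.0], [-3.2, 3.9, -0.0, -0.0], [-3.2, 3.9, -0.0, -0.0], [-3.2, 3.9, -0.0, -0.0], [-3.2, 3.9, -0.0, -0.0], [-3.2, 3.9, -0.0, -0.0], [-3.2, 3.9, -0.0, -0.0], [-3.2, 3.9, -0.0, -0.0], [-3.2, 3.9, -0.0, -0.0], [-3.2, 3.9, -0.0, -0.0]]
```

Request:
step_arm(steps=[[-3.2, 3.9, 0, 0], [-3.2, 3.9, 0, 0], [-3.2, 3.9, 0, 0], [-3.2, 3.9, 0, 0], [-3.2, 3.9, 0, 0]])

```text
clock: 25.92
tcp_pos: [545.8, 77.9, 128.2]
tool_rot: [-178.8, 3.5, 21.7]
ft_force: [1.2, -0.4, -3.4]
width: 50.1
```

Request:
step_arm(steps=[[-3.2, 3.9, 0, 0], [-3.2, 3.9, 0, 0], [-3.2, 3.9, 0, 0], [-3.2, 3.9, 0, 0], [-2, 3, 0, 0]])

```text
clock: 26.55
tcp_pos: [474.4, -157.3, 136.9]
tool_rot: [-178.9, 3.4, 21.7]
ft_force: [0.4, -0.5, -5.1]
width: 50.3
```

```bash
python3 plan.py 426 -309 100 21.8 4
```

```text
[ 474.4 -157.3  136.9] 21.7 w 50.3 t 26.55
[[-2.5, 3.1, 0.9, -0.0], [-2.5, 3.1, 0.9, -0.0], [-2.5, 3.1, 0.9, -0.0], [-2.5, 3.1, 0.9, -0.0]]
```

Request:
step_arm(steps=[[-2.5, 3.1, 0.9, 0], [-2.5, 3.1, 0.9, 0], [-2.5, 3.1, 0.9, 0], [-1, 1.5, 0.5, 0], [0, 0, 0, 0]])

```text
clock: 27.18
tcp_pos: [432.3, -295.9, 110.4]
tool_rot: [-179.0, 3.2, 21.4]
ft_force: [-0.3, -0.2, -2.7]
width: 50.0
```

```bash
python3 plan.py 426 -309 30 21.8 1
```

```text
[ 432.3 -295.9  110.4] 21.4 w 50.0 t 27.175
[[-1.1, 1.0, 8.0, -0.4]]
```

Request:
step_arm(steps=[[-0.7, 1, 1.5, 0], [0, 0, 2, 0], [0, 0, 2, 0], [0, 0, 1.5, 0], [0, 0, 0, 0]])

```text
clock: 27.8
tcp_pos: [426.6, -306.4, 37.2]
tool_rot: [-179.0, 3.1, 21.7]
ft_force: [0.8, 0.1, -3.8]
width: 50.1
```

```bash
python3 plan.py 426 -309 23 21.8 1
```

```text
[ 426.6 -306.4   37.2] 21.7 w 50.1 t 27.8
[[-0.2, 0.2, 1.4, -0.1]]
```

Request:
step_arm(steps=[[0, 0.2, 0.8, 0], [0, 0, 0.4, 0], [0, 0, 0, 0]])

```text
clock: 28.18
tcp_pos: [427.8, -308.8, 25.3]
tool_rot: [-179.1, 3.1, 21.7]
ft_force: [0.5, -0.2, -4.2]
width: 50.2
```

Request:
step_arm(steps=[[0, 0, 0.2, 0], [0, 0, 0, 0]])

```text
clock: 28.42
tcp_pos: [428.0, -309.1, 23.8]
tool_rot: [-179.2, 3.0, 21.7]
ft_force: [-0.5, -0.6, -4.1]
width: 50.5
```

Request:
step_arm(steps=[[0, 0, 0.3, 0], [0, 0, 0, 0]])

```text
clock: 28.68
tcp_pos: [427.9, -309.2, 20.8]
tool_rot: [-179.2, 3.0, 21.7]
ft_force: [-0.2, 0.3, -3.5]
width: 50.0
```

Request:
step_arm(steps=[[0, 0, 0.2, 0], [0, 0, 0, 0]])

```text
clock: 28.92
tcp_pos: [428.5, -309.6, 19.8]
tool_rot: [-179.3, 3.0, 21.7]
ft_force: [-0.7, 0.7, -2.4]
width: 50.1
```

Request:
step_arm(steps=[[0, 0, 0.1, 0], [0, 0, 0, 0], [0, 0, 0, 0], [0, 0, 0, 0], [0, 0, 0, 0]], gripper=1)

```text
clock: 29.55
tcp_pos: [429.2, -310.1, 19.2]
tool_rot: [-179.4, 2.9, 21.7]
ft_force: [-0.2, 0.4, -0.3]
width: 87.4
```

Request:
step_arm(steps=[[0, 0, -3, 0], [0, 0, -4, 0], [0, 0, -5, 0], [0, 0, -4, 0], [0, 0, -2, 0]])

```text
clock: 30.18
tcp_pos: [437.4, -307.8, 202.3]
tool_rot: [-179.1, 3.1, 21.7]
ft_force: [-0.5, 0.1, 0.3]
width: 87.7
```

Request:
step_arm(steps=[[-4, 3, 0, 0], [-4, 3, 0, 0], [-4, 4, 0, 0], [-3, 3, 0, 0], [0, 0, 0, 0]])

```text
clock: 30.8
tcp_pos: [345.6, -489.4, 211.9]
tool_rot: [-179.4, 2.9, 21.9]
ft_force: [0.4, 0.8, -0.1]
width: 87.7
```

Run:
```python
from h import *
print(env.observe()['tcp_pos'],env.observe()['clock'])
T=dict(pipe=(593,115),bar=(592,-101),tube=(608,-305),beam=(426,-309))
for n in('top','scene'):
    im,d,c=snap(n); cv2.imwrite(f'pics/{n}_end.png',cv2.resize(im[...,::-1],(768,576)))
    P,C=cloud(n,im,d,c); hsv=cv2.cvtColor(C.astype(np.uint8)[None],cv2.COLOR_RGB2HSV)[0].astype(int)
    for k,(x,y) in T.items():
        r=np.hypot(P[:,0]-x,P[:,1]-y); m=(r<48)&(P[:,2]>48)&(P[:,2]<66)
        b=(r<70)&(hsv[:,0]>98)&(hsv[:,0]<118)&(hsv[:,1]>120)&(P[:,2]<20)
        print(n,k,rect(P[m]) if m.sum()>3 else m.sum(),np.median(P[m][:,2]),'plate',rect(P[b]))
    for k,x,y,lo,hi in(('magnet',515,211,12,26),('tin',520,-209,35,60)):
        m=(np.hypot(P[:,0]-x,P[:,1]-y)<48)&(P[:,2]>lo)&(P[:,2]<hi)
        if k=='magnet': m&=(hsv[:,0]>20)&(hsv[:,0]<35)&(hsv[:,1]>120)
        print(n,k,rect(P[m]) if m.sum()>3 else m.sum())
```

```text
[ 345.57423537 -489.4315774   211.90106631] 30.8
top pipe (array([590.2, 114.3]), array([58.9, 56.8]), 43.5) 55.183383926377815 plate (array([593.2, 115.5]), array([90.3, 86.7]), 0.0)
top bar (array([ 590.5, -101.9]), array([28.7, 30.6]), 88.5) 55.71501770294498 plate (array([ 592.2, -100. ]), array([90.1, 89.9]), 4.4)
top tube (array([ 605.5, -305.9]), array([45.8, 47.1]), 18.9) 55.5833376380599 plate (array([ 606.3, -304. ]), array([89.2, 92.9]), 19.1)
top beam (array([ 427.5, -309.3]), array([48.8, 51.9]), 21.8) 55.23975145830843 plate (array([ 424.3, -308. ]), array([88.5, 89.5]), 21.9)
top magnet (array([513.7, 211.9]), array([43.6, 44.7]), 81.4)
top tin (array([ 518.4, -208.1]), array([35.8, 37.7]), 43.6)
scene pipe (array([594.8, 113.4]), array([57.8, 58.4]), 44.7) 53.95824694349744 plate (array([594.1, 114.5]), array([96.2, 90.1]), 0.4)
scene bar (array([ 594.3, -101. ]), array([30.8, 30.6]), 74.9) 54.716843952826366 plate (array([ 592.5, -102.2]), array([96.2, 93.8]), 4.7)
scene tube (array([ 608.1, -307. ]), array([48.8, 47.2]), 17.5) 55.304007849302195 plate (array([ 609.1, -305.5]), array([93.1, 92.7]), 18.3)
scene beam (array([ 430.2, -310.2]), array([53.3, 51.9]), 20.9) 55.03627303068458 plate (array([ 427.9, -310.1]), array([94.1, 89.8]), 21.5)
scene magnet (array([516.4, 210.9]), array([43.6, 45.1]), 79.6)
scene tin (array([ 522.9, -209.2]), array([40.4, 38.1]), 19.5)
```

View pics/scene_end.png

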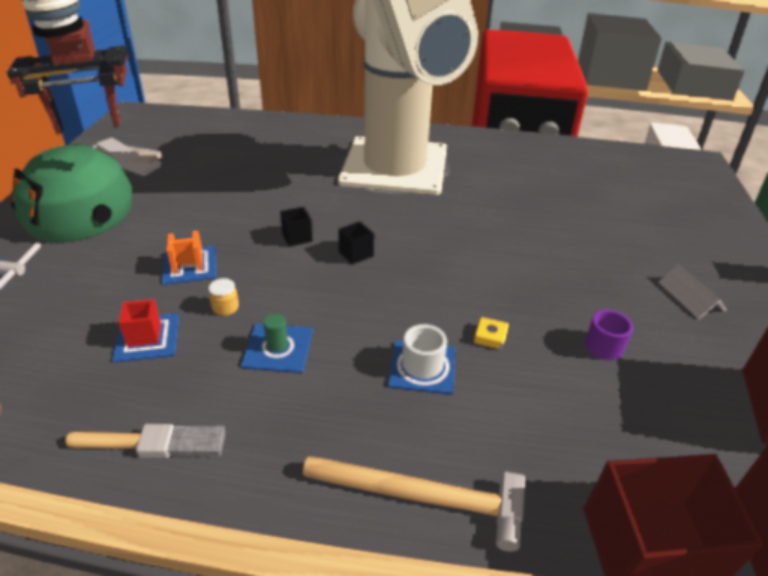

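View pics/top_end.png

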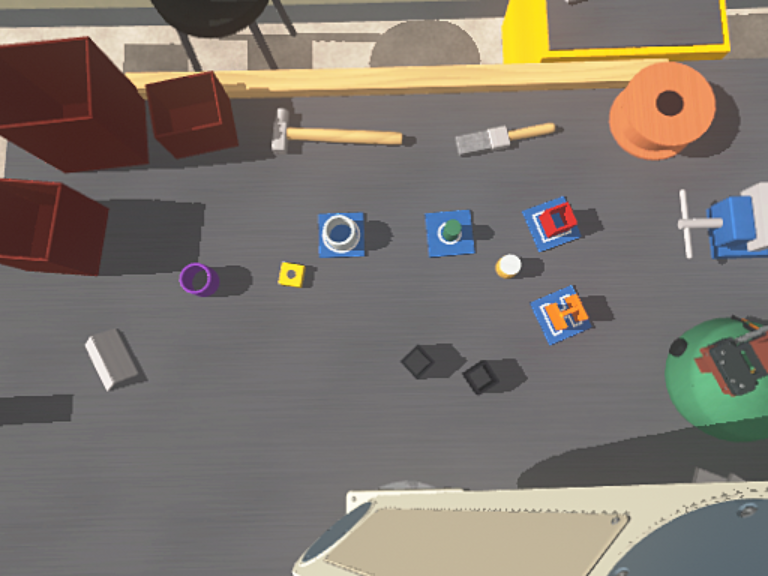

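Both views show all four sections upright on their outlines, and the magnet and tin unmoved. The gripper ended near the helmet, so I'll raise it and hand in.

Request:
step_arm(steps=[[0, 0, -3, 0], [0, 0, -3, 0], [0, 0, 0, 0], [0, 0, 0, 0]])

```text
clock: 31.4
tcp_pos: [351.2, -480.3, 270.5]
tool_rot: [-179.0, 2.9, 22.3]
ft_force: [-0.0, 0.1, -0.6]
width: 87.7
```

```bash
python3 -c "
from bench import env
o=env.observe(); print(o['tcp_pos'],o['ft_force'],env.job_done())"
```

```text
the job is handed in; nothing more can be done
[ 351.21058169 -480.27461582  270.45596336] [-0.02336282  0.08099755 -0.59843265] None
```

All four sections are standing on their own plates, and I handed the job in at about 31 s on the robot's clock. No verdict is reported.

- **Position:** in the last pictures from both cameras, each section's centre is within about 4 mm of its plate's centre (12 mm allowed).
- **Height and uprightness:** all four tops sit about 54–56 mm above the table, as expected for a 50 mm section on a 6 mm plate. They looked upright in both pictures; I did not measure their tilt.
- **Turn:** the square tube and the I-beam are within about 1° of their outlines.
- **Bystanders:** the magnet and the tin measured within about 1.5 mm of where they started, which is within measuring error. I left the purple pipe and black tubes alone.
- **Robot:** the gripper is clear of everything, and the force reading is near zero.

**What disagreed:** the two cameras differ from each other by 2–5 mm, so for pick and place I used the average of both. The tool also drifted to a tilt of about 3–4° over the run, which I could not correct with the moves available. I lowered the sections slowly until they were at or within about 1 mm of the plate before letting go.

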